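# Set and lock the film viewing carriage, then load its film carrier

## Robot

A 7-joint arm with a two-finger parallel gripper is mounted at the origin on the work surface. World frame = base frame: x ahead of the robot, y to its left, z up, the work surface at z = 0. Lengths are in m, angles in degrees, forces in N, time in s.
With the tool pointing down it reaches from about 0.4 to 0.85 m from the base axis. Payload 6.9 kg.
Tool frame: the origin (TCP) lies on the front face of the gripper's body, between the roots of the fingers; the fingertips stand 73 mm ahead of it and the grasp point (between the pads) lies 54 mm ahead of it; z points along the fingers, y is the line along which they close (so a half turn about z gives the same grasp; the last joint's range is limited). The gripper opens to 85 mm and grips with 20 to 120 N. Pads are 22 mm wide; open, the fingers measure 114 mm over their backs; the gripper's body (76 mm by 85 mm) begins 54 mm behind the grasp point. The pads swing forward as they close: fully open they stand 13 mm farther back than shut.
Start: joints at [-65.632, 29.078, -13.613, 85.955, 7.202, 65.827, -8.869], TCP at [0.197, 0.593, 0.304] pointing down, gripper open.
Joint ranges: [-176.47, 176.47], [-13.61, 117.27], [-81.72, 77.17], [0.22, 143.17], [-87.28, 267.28], [10, 112.55], [-165.47, 165.47]. Speed limits (degrees/s): [136.94, 136.94, 180, 180, 180, 180, 180].

## Interface

Orientations are given as [roll, pitch, yaw] about the fixed x, y, z axes, in that order (R = Rz(yaw) Ry(pitch) Rx(roll)).
In Python, from rig import * gives the robot as it stands.
- The arm moves only by the tool play_rows, never from a script. Its argument "moves" is a list of rows, each a list of 7 numbers: the turn, a rotation vector about the tool's x, y, z normalised to -1 to 1, where 1 is 0.1 rad, then the shift along the tool's x, y, z normalised to -1 to 1, where 1 is 0.5 m, then the finger opening in mm, from 0 to 85.4. A call has exactly 5 rows; each row shifts and turns the commanded pose from where the row before left it, along the tool's axes as they then stand; what a row does not reach is not made up. A row lasts 1/12 s, in which the tool goes at most 41.7 mm and 7.16 degrees, less where a joint would pass 70% of its speed; a pose out of reach is approached as far as the arm can. A call with a number of a shift or a turn outside -1 to 1 is refused whole. A call with a gripper value outside its range is refused whole. The fingers move at their own pace and stop on an object; "force" is the grip in N (left out, the last holds). Time passes only in rows, so rows that do not move let the fingers close, or fill a call up. It gives the time, the measured TCP pose, the force, the opening and the grip force at its end, in the units of the state.
- state(): the state, without advancing time (a new reading comes with each control period).
- capture(name): name is "side" or "top"; returns the picture (400x640x3 uint8, red, green, blue); there is no depth.
- camera_model(name): a dict with "fx", "fy", "cx", "cy" (pixels), "R" (3x3) and "t" (3): a world point X has camera coordinates R X + t. Camera axes: x right, y down, z forward; pixel columns grow to the right and rows downward; lengths in m; the calibration is good to about 2 mm. A picture is of the moment at which its call begins. camera_model takes no time and is no camera call.
- finish_job(): hands the job in; it is judged then, once.
Trained networks look in the newest picture that a camera, given by its name, has taken for a name from the list of things; names that differ only in an ending like _2 or _b are one class to them, and where a whole thing is asked for, a point or a joint stands for the part that bears it (a point fixed in the world has none). Each returns a list of dicts, best first, with "score" (0 to 1); they miss things now and then, are a little off and sometimes report something else, mostly with a low value. They report only what shows in the picture. A call takes as long as a camera call.
- outline_of(camera, thing): "region" (400x640 bool, what is visible of it) and "box" ([centre column, centre row, width, height] in pixels, round what is visible of it).
The state is a dict: "time": time; "joint_positions": joint angles; "dq": joint speeds; "effort": joint torques, N m; "ee_pos": TCP position; "ee_rot": TCP orientation; "force": force on the tool from outside, world axes, zero at the start; "torque": the same for the moment, N m; "grip_width": opening from 0.0 (shut) to 1.0 (fully open); "gripper_force": force on a finger pad.
Only numpy, scipy, OpenCV 4.12 (cv2) and the standard library are available. Lean on these libraries where they do the work, as an engineer would, in place of code of your own. Each camera call takes 0.05 s, during which the arm holds its last target. There are 200 camera calls.

## Task

Swing the clamp lever open, slide the viewing carriage along its rail until its pointer stands opposite the middle of the tall slim index post (not the low block), and swing the lever fully back to lock it there. Then draw the film carrier out of its plywood sleeve, where only its window end can be gripped, lay it flat on the table, lug up, to change your grip, and feed it window end first into the carriage's gate until it is fully home. Leave the film can, bottle and beaker where they are.

Things in the scene. Friction and masses are not known exactly. Their poses are not given: they have to be found in the camera images.
- rail: Aluminium rail (60 wide, 440 long, top 50 mm above the table) on a plywood base; fixed. Origin on the table under the rail's centre. Its y axis runs along the rail, its -x side faces the robot. The base board reaches from x -40 to +105 mm and y -250 to +250 mm, 18 mm thick.
- carriage (a joint): Position (m) of the viewing carriage along the rail's +y, 0 at mid rail, range -0.11 to 0.11. Slides with about 9 N friction when the clamp is open, held fast when locked. The carriage keeps the rail's orientation.
- clamp (a joint): Angle (rad) of the clamp lever on the carriage's right front corner: 0 = locked, the lever lies along the rail towards its -y; 1.57 = fully open, the lever points straight to the robot side (rail -x). It turns in a horizontal plane, clockwise from above to open, about 2 N at the knob, and stays where left. It clamps below about 0.5, firmly below 0.3; the end stops are at 0 and 1.57.
- pivot (a point): Turning axis of the clamp lever, at the underside of the lever (62 mm above the table). The knob's axis is 80 mm from it. It rides with the carriage.
- knob (a point): Centre of the lever's upright black knob: cylinder 18 mm across, 46 mm tall (23 mm above and below this point), at the end of the steel lever, whose top is 23 mm below this point.
- barrel (a point): Centre of the magnifier barrel on top of the carriage: black upright cylinder 44 mm across, 50 mm tall (25 mm above and below this point), rigid with the carriage, free all round; a good place to grip and slide the carriage.
- pointer (a point): Tip of the small steel pointer on the far (rail +x) side of the carriage, on the carriage's middle line.
- tall_mid (a point): Middle of the height of the tall index: a steel post 12 mm across, 85 mm tall, on a small dark foot; fixed on the base board behind the rail, axes as the rail's. May stand towards either end.
- low_mid (a point): Middle of the low index: a steel block 20 x 20 x 22 mm on the same foot; fixed behind the rail. Not the mark.
- gate (a point): Middle of the mouth of the carriage's gate, on the slot's floor, axes as the rail's. The slot is 58 mm wide (a pair of cheeks in front flares it to about 68 mm), 20 mm high, 75 mm deep along +x to a back stop; a sill at floor level reaches 25 mm out in front of the mouth. The gate's roof is 8 mm thick and the barrel stands on it.
- carrier_mid (a point): Centre of the loose film carrier's flat aluminium frame, 140 long (its x) x 50 wide (y) x 12 mm thick (z); 0.16 kg. The +x half is the window end; on the other end stands the grip lug. It starts lug end inside the rack, lying 34 mm above the table, window end sticking out about 65 mm.
- lug (a point): Centre of the black grip lug on top of the carrier: 28 long (x) x 24 wide (y) x 28 mm tall; 56 mm behind the carrier's middle, and 26 mm above the carrier's underside. Axes as the carrier's.
- window_end (a point): Middle of the end face of the carrier's window end, 6 mm above its underside, 70 mm ahead of the carrier's middle. Axes as the carrier's.
- rack_mouth (a point): Middle of the mouth of the plywood sleeve rack, at its floor, 34 mm above the table. Fixed; its -x axis points out of the mouth. The rack is 80 mm wide, 84 mm deep behind the mouth, 92 mm tall; inside 64 mm wide, 52 mm high. Nothing lies under the projecting window end but the table.
- filmcan_mid (a point): Middle of the round steel film can, 124 mm across, 32 mm tall: leave alone.
- bottle_mid (a point): Middle of the amber bottle, 70 mm across, 180 mm tall: leave alone.
- beaker_mid (a point): Middle of the white beaker, 80 mm across, 110 mm tall: leave alone.

How it is judged:
By the outcome, as a careful person would: the job done as asked, in the order asked, and still so for the second after the job is handed in, with the robot touching nothing.
It also fails if it takes over 72 s, if anything falls off the work surface, if the arm or the gripper's body presses on something with over 40 N, if the wrist force passes 120 N, or if a joint passes its speed limit or range.

## Working session

There is one attempt and no reset: what is moved stays moved. The work goes in short steps, Python scripts to look and compute and a tool call to move; the robot and the scene stay as the last step left them, time stands still between calls to the robot, and variables do not carry over. Pictures are saved under pics/ and viewed, at most 10 in all, crops included, and the job is handed in when it is done.

Besides the shell and the picture viewer there is one more tool, called after "Call:" by a JSON object that holds its "api" and its "payload". play_rows: Moves the arm, as the interface text tells. Scaled input: -1 to 1 covers 0.5 m each way for a shift and 0.1 rad each way for a turn. Its arguments: {"type":"object","properties":{"moves":{"type":"array"},"force":{"type":"number"}},"required":["moves"]}

```bash
ls; mkdir -p pics
python3 - <<'E'
from rig import *
import cv2,numpy as np
s=state();print({k:np.round(v,3) for k,v in s.items()})
for n in("side","top"):
    im=capture(n);cv2.imwrite(f"pics/{n}0.png",im[:,:,::-1]);c=camera_model(n);R=np.array(c["R"]);print(n,c["fx"],c["cx"],c["cy"],np.round(-R.T@np.array(c["t"]),3),np.round(R,3).tolist())
    for th in["rail","carriage","clamp","knob","barrel","pointer","tall_mid","low_mid","gate","carrier_mid","lug","rack_mouth","filmcan_mid","bottle_mid","beaker_mid"]:
        o=outline_of(n,th)
        print(th,[(round(float(d["score"]),2),np.round(d["box"],0).tolist()) for d in o[:2]])
E
```

```text
pics
{'time': np.float64(0.0), 'joint_positions': array([-65.633,  29.124, -13.607,  86.01 ,   7.202,  65.826,  -8.871]), 'dq': array([-0.107,  0.036,  0.021, -0.06 , -0.096,  0.048,  0.018]), 'effort': array([ 0.0000e+00, -6.2060e+01, -2.1870e+00, -2.4965e+01,  1.3000e-02,
        1.2000e-02, -0.0000e+00]), 'ee_pos': array([0.196, 0.593, 0.303]), 'ee_rot': array([-1.79899e+02,  3.00000e-03,  1.61676e+02]), 'force': array([0.222, 0.187, 0.595]), 'torque': array([0.07 , 0.001, 0.004]), 'gripper_force': np.float64(0.0), 'grip_width': np.float64(1.003)}
side 361.183564126521 326.6249087207313 196.53722950799235 [ 0.382 -0.677  0.566] [[0.954, -0.3, -0.015], [-0.177, -0.519, -0.836], [0.243, 0.8, -0.548]]
rail [(0.94, [380.0, 232.0, 130.0, 136.0])]
carriage [(0.75, [356.0, 213.0, 61.0, 80.0])]
clamp [(0.82, [358.0, 238.0, 28.0, 34.0])]
knob [(0.68, [360.0, 239.0, 26.0, 34.0]), (0.46, [359.0, 214.0, 56.0, 86.0])]
barrel [(0.68, [359.0, 213.0, 54.0, 87.0])]
pointer [(0.86, [358.0, 213.0, 60.0, 81.0])]
tall_mid [(0.77, [404.0, 219.0, 17.0, 35.0]), (0.17, [359.0, 213.0, 60.0, 85.0])]
low_mid
[... 607 characters left out ...]
, 169.0, 107.0, 59.0])]
carriage [(0.94, [332.0, 169.0, 101.0, 58.0])]
clamp [(0.91, [363.0, 187.0, 43.0, 12.0])]
knob [(0.73, [362.0, 186.0, 44.0, 12.0])]
barrel [(0.56, [332.0, 168.0, 105.0, 53.0])]
pointer [(0.78, [332.0, 170.0, 106.0, 53.0]), (0.27, [284.0, 138.0, 13.0, 11.0])]
tall_mid []
low_mid []
gate [(0.98, [334.0, 170.0, 101.0, 55.0])]
carrier_mid [(0.7, [207.0, 254.0, 32.0, 27.0])]
lug [(0.95, [211.0, 256.0, 34.0, 25.0]), (0.5, [363.0, 187.0, 41.0, 15.0])]
rack_mouth [(0.93, [180.0, 258.0, 48.0, 41.0])]
filmcan_mid [(0.7, [432.0, 269.0, 50.0, 43.0])]
bottle_mid [(0.55, [147.0, 164.0, 51.0, 40.0])]
beaker_mid [(0.59, [476.0, 206.0, 43.0, 33.0]), (0.22, [207.0, 254.0, 35.0, 23.0])]
```

Run:
```python
import cv2
a=cv2.imread("pics/top0.png")[100:310,100:520];cv2.imwrite("pics/topc.png",cv2.resize(a,(800,400),interpolation=cv2.INTER_CUBIC))
a=cv2.imread("pics/side0.png")[100:400,200:480];cv2.imwrite("pics/sidec.png",cv2.resize(a,(560,600),interpolation=cv2.INTER_CUBIC))
```

```text
(no output)
```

View pics/topc.png

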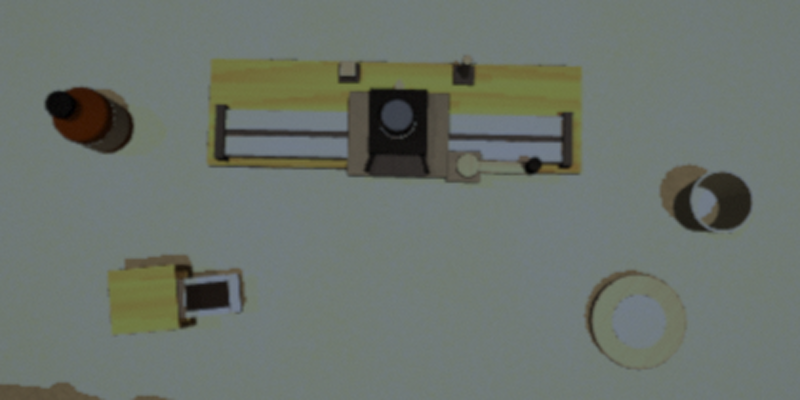

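View pics/sidec.png

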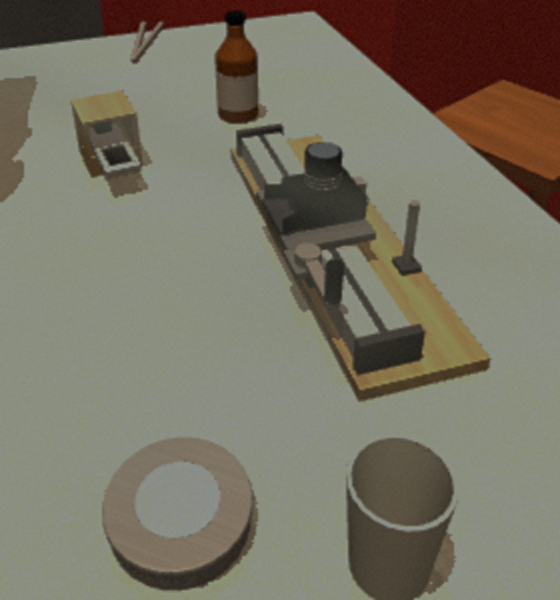

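Top crop (scale 1.905, offset 100,100): the board spans (209,58)–(580,174), with the tall post foot at (462,72) and the low block at (348,70). The barrel is at (397,114), the pivot at (467,165) and the knob at (533,165). The carrier window sticks out of the rack towards −y, ending at (241,294). The side crop confirms the tall post is at the −y end.

```bash
cat > h.py <<'E'
from rig import *
import numpy as np,cv2
C={n:camera_model(n) for n in("side","top")}
def ray(n,u,v):
    c=C[n];R=np.array(c["R"]);o=-R.T@np.array(c["t"]);return o,R.T@np.array([(u-c["cx"])/c["fx"],(v-c["cy"])/c["fy"],1])
def atz(n,u,v,z):
    o,d=ray(n,u,v);return np.round(o+d*(z-o[2])/d[2],4)
def tri(a,b):
    (o,d),(p,e)=ray("top",*a),ray("side",*b)
    s=np.linalg.lstsq(np.c_[d,-e],p-o,rcond=None)[0];A,B=o+d*s[0],p+e*s[1];return np.round((A+B)/2,4),round(float(np.linalg.norm(A-B)),4)
def proj(n,X):
    c=C[n];q=np.array(c["R"])@np.array(X)+np.array(c["t"]);return np.round([c["fx"]*q[0]/q[2]+c["cx"],c["fy"]*q[1]/q[2]+c["cy"]],1)
E
python3 - <<'E'
from h import *
T=lambda u,v:(100+u/1.9048,100+v/1.9048)
S=lambda u,v:(200+u/2,100+v/2)
for n,p in dict(TL=(209,58),TR=(580,66),BL=(209,166),BR=(581,174)).items(): print(n,atz("top",*T(*p),.018))
print("sideBR corner(near)",atz("side",*S(361,388),.018),atz("side",*S(489,358),.018))
print("barrel top",tri(T(397,114),S(323,151)))
print("knob top",tri(T(534,162),S(334,260)))
print("pivot top",tri(T(467,164),S(308,250)))
print("post top",tri(T(466,58),S(413,204)))
print("post foot",atz("top",*T(462,73),.022),atz("side",*S(407,265),.022))
for p in((180,277),(182,319),(241,272),(242,313)):print("carrier",atz("top",*T(*p),.046))
print("carrier end side",atz("side",*S(106,173),.046),atz("side",*S(140,164),.046))
for p in((108,270),(175,265),(112,334),(180,328)):print("rack top",atz("top",*T(*p),.092))
# zoom crops
a=capture("top");b=capture("side")
z=lambda im,x,y,w,h,k:cv2.resize(im[y:y+h,x:x+w],(w*k,h*k),interpolation=cv2.INTER_CUBIC)
t=np.vstack([z(a,265,115,130,85,6)[:, :780],])
cv2.imwrite("pics/z1.png",np.clip(t[:,:,::-1]*1.6,0,255).astype(np.uint8))
w=np.hstack([z(b,310,155,110,120,5),np.vstack([z(a,155,230,80,50,3),z(b,225,140,60,60,4)[:,:240]]) if 0 else z(b,230,140,50,120,5)])
cv2.imwrite("pics/z2.png",np.clip(w[:,:,::-1]*1.6,0,255).astype(np.uint8))
E
```

```text
TL [0.7748 0.2555 0.018 ]
TR [ 0.7639 -0.2445  0.018 ]
BL [0.6282 0.2526 0.018 ]
BR [ 0.6175 -0.2436  0.018 ]
sideBR corner(near) [ 0.6204 -0.2428  0.018 ] [ 0.7605 -0.2474  0.018 ]
barrel top (array([ 6.749e-01, -6.000e-04,  1.430e-01]), 0.0022)
knob top (array([ 0.6195, -0.1678,  0.1211]), 0.0022)
pivot top (array([ 0.6235, -0.0886,  0.0742]), 0.0009)
post top (array([ 0.7519, -0.0856,  0.1061]), 0.0036)
post foot [ 0.7534 -0.0853  0.022 ] [ 0.7493 -0.0904  0.022 ]
carrier [0.4804 0.2809 0.046 ]
carrier [0.4266 0.2771 0.046 ]
carrier [0.4869 0.2023 0.046 ]
carrier [0.4343 0.2001 0.046 ]
carrier end side [0.4355 0.1957 0.046 ] [0.4844 0.2045 0.046 ]
rack top [0.4889 0.3589 0.092 ]
rack top [0.4952 0.2758 0.092 ]
rack top [0.4101 0.3517 0.092 ]
rack top [0.4175 0.2678 0.092 ]
```

View pics/z1.png

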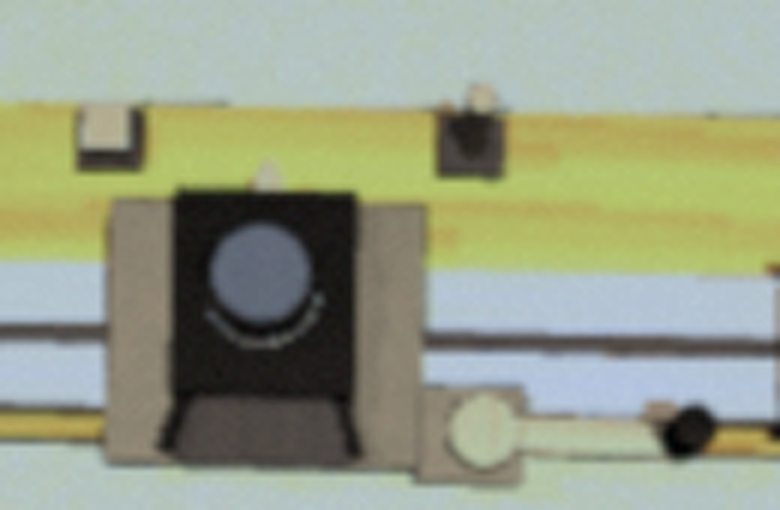

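View pics/z2.png

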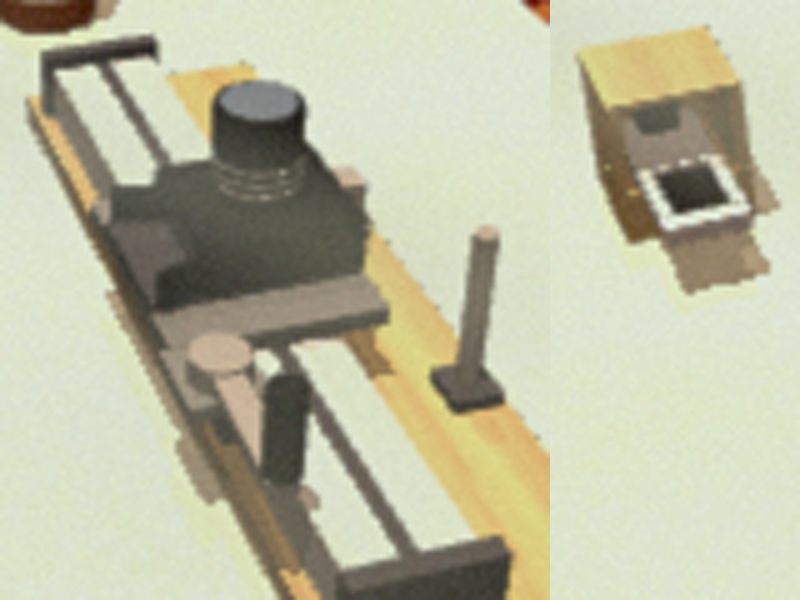

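Call:
{"api": "play_rows", "payload": {"moves": [[0,0,-0.995,0,-0.07,0,85],[0,0,-0.995,0,-0.07,0,85],[0,0,-0.995,0,-0.07,0,85],[0,0,0,0,0,0,85],[0,0,0,0,0,0,60]], "force": 40}}

```text
time: 2.12
ee_pos: [0.1738, 0.4897, 0.3045]
ee_rot: [-180.0, 0.0, 178.7]
force: [0.0, 0.5, 0.3]
grip_width: 0.877
gripper_force: 0.0
```

Run:
```python
from h import *
s=state();print({k:np.round(s[k],4) for k in("time","ee_pos","ee_rot","joint_positions","grip_width")})
y=np.radians(161.676);p=np.array([.197,.593])
for off in(0,1):
    q=p.copy()
    for i in range(3):
        a=y+.0995*(i+off);q+=-.035*np.array([np.sin(a),-np.cos(a)])
    print(off,q)
Z=lambda u,v:(265+u/6,115+v/6)
Y=lambda u,v:(310+u/5,155+v/5)
R0=np.array([.6636,.0057]);a=np.radians(-1.24);M=np.array([[np.cos(a),np.sin(a)],[-np.sin(a),np.cos(a)]])
def show(n,r):print(n,r,"rail",np.round(M@(r[0][:2]-R0),4))
show("barrel",tri(Z(261,272),Y(260,102)));show("post",tri(Z(481,97),Y(486,233)));show("knob",tri(Z(693,425),Y(288,380)));show("piv",tri(Z(485,428),Y(220,353)))
print(M@(atz("top",*Z(471,150),.020)[:2]-R0),"pointer z.08",M@(atz("top",*Z(267,178),.085)[:2]-R0), "gate mouth edge",M@(atz("top",*Z(265,395),.09)[:2]-R0),[M@(atz("top",*Z(u,300),.09)[:2]-R0) for u in(176,355)])
```

```text
{'time': np.float64(2.1167), 'ee_pos': array([0.1738, 0.4897, 0.3045]), 'ee_rot': array([-1.799959e+02,  4.560000e-02,  1.787076e+02]), 'joint_positions': array([-59.7532,  20.0601, -18.7323, 101.5989,   7.3958,  59.5295,
         7.5204]), 'grip_width': np.float64(0.8769)}
0 [0.17412936 0.49087583]
1 [0.18438708 0.48910906]
barrel (array([ 0.6748, -0.0011,  0.1434]), 0.0) rail [ 0.0113 -0.0066]
post (array([ 0.751 , -0.0873,  0.1082]), 0.0008) rail [ 0.0894 -0.0911]
knob (array([ 0.6191, -0.1688,  0.1192]), 0.0004) rail [-0.0407 -0.1754]
piv (array([ 0.6229, -0.0902,  0.0739]), 0.001) rail [-0.0386 -0.0968]
[ 0.08790326 -0.09161919] pointer z.08 [ 0.06015691 -0.00659973] gate mouth edge [-0.02883523 -0.00792586] [array([0.00878321, 0.02859677]), array([ 0.01033483, -0.04308644])]
```

Call:
{"api": "play_rows", "payload": {"moves": [[0,0,0,-0.046,-0.065,0,60],[0,0,0,-0.046,-0.065,0,60],[0,0,0,-0.046,-0.065,0,60],[0,0,0,-0.046,-0.065,0,60],[0,0,0,-0.046,-0.065,0,60]]}}

```text
time: 2.53
ee_pos: [0.2866, 0.326, 0.3043]
ee_rot: [179.9, 0.1, 178.7]
force: [0.4, -0.1, -0.3]
grip_width: 0.704
gripper_force: 0.0
```

Call:
{"api": "play_rows", "payload": {"moves": [[0,0,0,-0.046,-0.065,0,60],[0,0,0,-0.046,-0.065,0,60],[0,0,0,-0.046,-0.065,0,60],[0,0,0,-0.046,-0.065,0,60],[0,0,0,-0.046,-0.065,0,60]]}}

```text
time: 2.95
ee_pos: [0.3987, 0.1604, 0.3045]
ee_rot: [179.9, 0.1, 178.7]
force: [0.7, 1.2, 0.4]
grip_width: 0.701
gripper_force: 0.0
```

Call:
{"api": "play_rows", "payload": {"moves": [[0,0,0,-0.046,-0.065,0,60],[0,0,0,-0.046,-0.065,0,60],[0,0,0,-0.046,-0.065,0,60],[0,0,0,-0.046,-0.065,0,60],[0,0,0,-0.046,-0.065,0,60]]}}

```text
time: 3.37
ee_pos: [0.5105, -0.0051, 0.3042]
ee_rot: [180.0, 0.1, 178.7]
force: [-0.0, 0.6, -0.5]
grip_width: 0.703
gripper_force: 0.0
```

Call:
{"api": "play_rows", "payload": {"moves": [[0,0,0,-0.046,-0.065,0,60],[0,0,0,-0.046,-0.065,0,60],[0,0,0,-0.046,-0.065,0,60],[0,0,0,-0.046,-0.065,0,60],[0,0,0,-0.046,-0.065,0,60]]}}

```text
time: 3.78
ee_pos: [0.6219, -0.1702, 0.3038]
ee_rot: [-180.0, 0.1, 178.7]
force: [-0.1, -0.1, 0.9]
grip_width: 0.698
gripper_force: 0.0
```

```bash
cat > st.py <<'E'
from h import *
s=state();print({k:np.round(s[k],4).tolist() for k in("time","ee_pos","ee_rot","joint_positions","grip_width","force","gripper_force")})
E
python3 st.py
```

```text
{'time': 3.7833, 'ee_pos': [0.6219, -0.1702, 0.3038], 'ee_rot': [-179.9772, 0.077, 178.7396], 'joint_positions': [12.8509, 30.5001, 0.4753, 82.8761, -0.2561, 66.5449, 102.1016], 'grip_width': 0.6981, 'force': [-0.0883, -0.1066, 0.9413], 'gripper_force': 0.0}
```

Call:
{"api": "play_rows", "payload": {"moves": [[0,0,0,0.006,0.002,0.074,60],[0,0,0,0,0,0.074,60],[0,0,0,0,0,0.074,60],[0,0,0,0,0,0.074,60],[0,0,0,0,0,0,10]], "force": 40}}

```text
time: 4.2
ee_pos: [0.6144, -0.1663, 0.1484]
ee_rot: [179.9, -0.6, 178.8]
force: [-2.4, 1.5, -1.7]
grip_width: 0.579
gripper_force: 0.0
```

Call:
{"api": "play_rows", "payload": {"moves": [[0,0,0,0,0,0,10],[0,0,0,0,0,0,10],[0,0,0,0,0,0,10],[0,0,0,0,0,0,10],[0,0,0,0,0,0,10]]}}

```text
time: 4.62
ee_pos: [0.6183, -0.1681, 0.1584]
ee_rot: [-179.9, 0.3, 178.8]
force: [2.3, -2.2, 2.8]
grip_width: 0.19
gripper_force: 40.0
```

Call:
{"api": "play_rows", "payload": {"moves": [[0,0,0,0,0,0,10],[0,0,0,0,0,0,10],[0,0,0,0,0,0,10],[0,0,0,0,0,0,10],[0,0,0,0,0,0,10]]}}

```text
time: 5.03
ee_pos: [0.6183, -0.1681, 0.1583]
ee_rot: [-179.9, 0.3, 178.8]
force: [1.8, -2.0, 7.1]
grip_width: 0.198
gripper_force: 40.4
```

```bash
python3 st.py
```

```text
{'time': 5.0333, 'ee_pos': [0.6183, -0.1681, 0.1583], 'ee_rot': [-179.9222, 0.2935, 178.7564], 'joint_positions': [12.9128, 37.857, 0.1697, 94.098, -0.1189, 47.742, 101.8825], 'grip_width': 0.1982, 'force': [1.7715, -2.006, 7.0527], 'gripper_force': 40.3967}
```

Call:
{"api": "play_rows", "payload": {"moves": [[0,0,0.982,0.0157,0.0008,0,10],[0,0,0.982,0.0157,0.0008,0,10],[0,0,0.982,0.0157,0.0008,0,10],[0,0,0.982,0.0157,0.0008,0,10],[0,0,0.982,0.0157,0.0008,0,10]]}}

```text
time: 5.45
ee_pos: [0.5808, -0.1568, 0.1582]
ee_rot: [179.8, 0.3, 150.4]
force: [3.9, 1.6, 7.2]
grip_width: 0.198
gripper_force: 40.4
```

Call:
{"api": "play_rows", "payload": {"moves": [[0,0,0.982,0.0157,0.0008,0,10],[0,0,0.982,0.0157,0.0008,0,10],[0,0,0.982,0.0157,0.0008,0,10],[0,0,0.982,0.0157,0.0008,0,10],[0,0,0.982,0.0157,0.0008,0,10]]}}

```text
time: 5.87
ee_pos: [0.5533, -0.1295, 0.1582]
ee_rot: [179.7, 0.2, 122.3]
force: [6.3, 1.5, 6.0]
grip_width: 0.199
gripper_force: 40.4
```

Call:
{"api": "play_rows", "payload": {"moves": [[0,0,0.982,0.0157,0.0008,0,10],[0,0,0.982,0.0157,0.0008,0,10],[0,0,0.982,0.0157,0.0008,0,10],[0,0,0.982,0.0157,0.0008,0,10],[0,0,0,0,0,0,10]]}}

```text
time: 6.28
ee_pos: [0.5426, -0.0993, 0.1582]
ee_rot: [179.6, 0.0, 99.8]
force: [6.3, 1.0, 7.4]
grip_width: 0.201
gripper_force: 40.6
```

```bash
python3 st.py
```

```text
{'time': 6.2833, 'ee_pos': [0.5426, -0.0993, 0.1582], 'ee_rot': [179.5725, 0.0493, 99.809], 'joint_positions': [-7.2888, 33.604, 23.4654, 108.4349, -19.6209, 41.4697, 37.2598], 'grip_width': 0.2008, 'force': [6.259, 1.0412, 7.4126], 'gripper_force': 40.5792}
```

Call:
{"api": "play_rows", "payload": {"moves": [[0,0,0,0,0,0,45],[0,0,0,0,0,0,45],[0,0,0,0,0,-0.06,45],[0,0,0,0,0,-0.06,85],[0,0,0,0,0,-0.066,85]]}}

```text
time: 6.7
ee_pos: [0.5383, -0.1011, 0.249]
ee_rot: [-179.8, -0.1, 100.0]
force: [0.3, 0.7, 0.4]
grip_width: 0.795
gripper_force: 0.0
```

Call:
{"api": "play_rows", "payload": {"moves": [[0,0,-0.982,0,0,0,85],[0,0,-0.982,0,0,0,85],[0,0,-0.982,0,0,0,85],[0,0,-0.982,0,0,0,85],[0,0,-0.982,0,0,0,85]]}}

```text
time: 7.12
ee_pos: [0.5388, -0.1012, 0.2488]
ee_rot: [-180.0, -0.1, 128.4]
force: [-0.0, -0.6, 0.1]
grip_width: 0.999
gripper_force: 0.0
```

Call:
{"api": "play_rows", "payload": {"moves": [[0,0,-0.982,0,0,0,85],[0,0,-0.982,0,0,0,85],[0,0,-0.982,0,0,0,85],[0,0,-0.982,0,0,0,85],[0,0,-0.982,0,0,0,85]]}}

```text
time: 7.53
ee_pos: [0.5388, -0.1013, 0.2486]
ee_rot: [-180.0, -0.1, 156.5]
force: [0.5, 0.2, -0.5]
grip_width: 0.998
gripper_force: 0.0
```

Call:
{"api": "play_rows", "payload": {"moves": [[0,0,-0.982,0,0,0,85],[0,0,-0.982,0,0,0,85],[0,0,-0.982,0,0,0,85],[0,0,-0.982,0,0,0,85],[0,0,0,0,0,0,85]]}}

```text
time: 7.95
ee_pos: [0.5389, -0.1015, 0.2487]
ee_rot: [180.0, -0.1, 179.0]
force: [-0.3, -0.4, -0.5]
grip_width: 0.998
gripper_force: 0.0
```

Call:
{"api": "play_rows", "payload": {"moves": [[0,0,0,-0.052,0.04,0,85],[0,0,0,-0.052,0.04,0,85],[0,0,0,-0.052,0.04,0,85],[0,0,0,-0.052,0.04,0,85],[0,0,0,-0.052,0.04,0,85]]}}

```text
time: 8.37
ee_pos: [0.6724, -0.0031, 0.2487]
ee_rot: [-180.0, -0.1, 178.6]
force: [0.0, 0.3, 0.3]
grip_width: 0.994
gripper_force: 0.0
```

```bash
python3 st.py
```

```text
{'time': 8.3667, 'ee_pos': [0.6724, -0.0031, 0.2487], 'ee_rot': [-179.9975, -0.0673, 178.5616], 'joint_positions': [-4.6043, 35.5669, 4.9567, 82.637, -3.2627, 62.0036, 89.5289], 'grip_width': 0.9937, 'force': [0.0251, 0.2665, 0.3305], 'gripper_force': 0.0}
```

Call:
{"api": "play_rows", "payload": {"moves": [[0,0,0,-0.005,0.004,0.04,85],[0,0,0,0,0,0.04,85],[0,0,0,0,0,0.04,85],[0,0,0,0,0,0.025,85],[0,0,0,0,0,0,85]], "force": 60}}

```text
time: 8.78
ee_pos: [0.6723, -0.002, 0.1728]
ee_rot: [-180.0, -0.4, 178.6]
force: [-1.2, -0.7, -0.1]
grip_width: 0.995
gripper_force: 0.0
```

Call:
{"api": "play_rows", "payload": {"moves": [[0,0,0,0,0,0,35],[0,0,0,0,0,0,35],[0,0,0,0,0,0,35],[0,0,0,0,0,0,35],[0,0,0,0,0,0,35]]}}

```text
time: 9.2
ee_pos: [0.675, -0.001, 0.1783]
ee_rot: [179.9, 0.2, 178.8]
force: [-1.1, 2.9, 6.7]
grip_width: 0.5
gripper_force: 60.9
```

Call:
{"api": "play_rows", "payload": {"moves": [[0,0,0,0,0,0,35],[0,0,0,0,0,0,35],[0,0,0,0,0,0,35],[0,0,0,0,0,0,35],[0,0,0,0,0,0,35]]}}

```text
time: 9.62
ee_pos: [0.675, -0.001, 0.1783]
ee_rot: [179.9, 0.2, 178.8]
force: [-1.0, 3.6, 5.9]
grip_width: 0.506
gripper_force: 61.0
```

```bash
python3 st.py
```

```text
{'time': 9.6167, 'ee_pos': [0.675, -0.001, 0.1783], 'ee_rot': [179.9154, 0.1593, 178.7857], 'joint_positions': [-4.4812, 39.4187, 4.4628, 87.071, -3.6219, 53.4877, 89.9038], 'grip_width': 0.5058, 'force': [-1.0425, 3.5799, 5.8761], 'gripper_force': 60.9598}
```

Call:
{"api": "play_rows", "payload": {"moves": [[0,0,0,0,-0.021,0,35],[0,0,0,0,-0.021,0,35],[0,0,0,0,-0.021,0,35],[0,0,0,0,-0.021,0,35],[0,0,0,0,-0.021,0,35]]}}

```text
time: 10.03
ee_pos: [0.6739, -0.0509, 0.1783]
ee_rot: [179.7, 0.1, 178.9]
force: [-1.5, 9.4, 7.1]
grip_width: 0.502
gripper_force: 61.7
```

Call:
{"api": "play_rows", "payload": {"moves": [[0,0,0,0,-0.021,0,35],[0,0,0,0,-0.021,0,35],[0,0,0,0,-0.021,0,35],[0,0,0,0,0,0,35],[0,0,0,0,0,0,35]]}}

```text
time: 10.45
ee_pos: [0.6731, -0.086, 0.1783]
ee_rot: [180.0, 0.2, 178.7]
force: [-0.8, 1.0, 5.8]
grip_width: 0.497
gripper_force: 61.3
```

```bash
python3 st.py
python3 - <<'E'
from h import *
a=capture("top");b=capture("side")
z=lambda im,x,y,w,h,k:cv2.resize(im[y:y+h,x:x+w],(w*k,h*k),interpolation=cv2.INTER_CUBIC)
w=np.hstack([z(a,300,115,90,90,5),z(b,350,155,70,90,5)])
cv2.imwrite("pics/z3.png",np.clip(w[:,:,::-1]*1.6,0,255).astype(np.uint8))
E
```

```text
{'time': 10.45, 'ee_pos': [0.6731, -0.086, 0.1783], 'ee_rot': [179.966, 0.1502, 178.7451], 'joint_positions': [2.905, 39.7015, 4.1403, 86.4257, -3.3321, 53.8456, 96.7983], 'grip_width': 0.4969, 'force': [-0.7974, 1.0015, 5.7798], 'gripper_force': 61.2953}
```

View pics/z3.png

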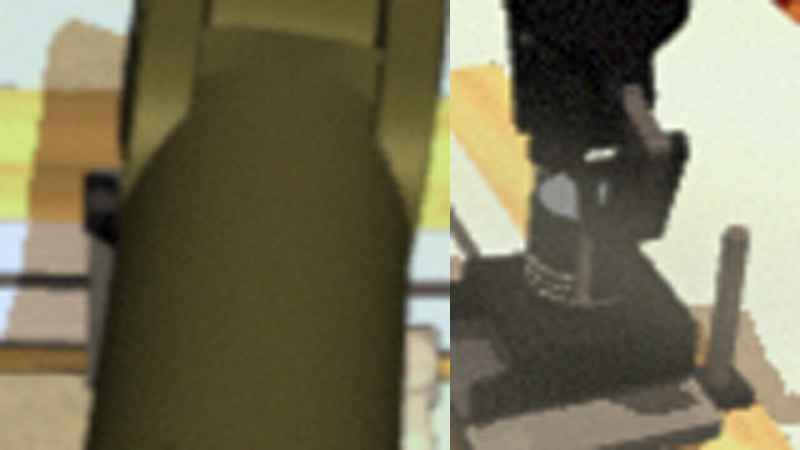

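Call:
{"api": "play_rows", "payload": {"moves": [[0,0,0,0,0,0,85],[0,0,0,0,0,0,85],[0,0,0,0,0,0,85],[0,0,0,0,0,-0.07,85],[0,0,0,0,0,-0.07,85]]}}

```text
time: 10.97
ee_pos: [0.6713, -0.0858, 0.2448]
ee_rot: [180.0, -0.3, 178.8]
force: [1.6, -0.3, 0.7]
grip_width: 0.996
gripper_force: 0.0
```

Call:
{"api": "play_rows", "payload": {"moves": [[0,0,0,0.052,-0.04,0,85],[0,0,0,0.052,-0.04,0,85],[0,0,0,0.052,-0.04,0,60],[0,0,0,0.052,-0.04,0,45],[0,0,0,0.052,-0.04,0,45]]}}

```text
time: 11.38
ee_pos: [0.539, -0.184, 0.2465]
ee_rot: [-180.0, 0.0, 178.8]
force: [-0.5, -0.1, -0.5]
grip_width: 0.601
gripper_force: 0.0
```

Call:
{"api": "play_rows", "payload": {"moves": [[0,0,0.982,0,0,0,45],[0,0,0.982,0,0,0,45],[0,0,0.982,0,0,0,45],[0,0,0.982,0,0,0,45],[0,0,0.982,0,0,0,45]]}}

```text
time: 11.8
ee_pos: [0.5403, -0.1834, 0.2465]
ee_rot: [-180.0, 0.0, 150.3]
force: [-0.6, 0.5, -0.0]
grip_width: 0.528
gripper_force: 0.0
```

Call:
{"api": "play_rows", "payload": {"moves": [[0,0,0.982,0,0,0,45],[0,0,0.982,0,0,0,45],[0,0,0.982,0,0,0,45],[0,0,0.982,0,0,0,45],[0,0,0.982,0,0,0,45]]}}

```text
time: 12.22
ee_pos: [0.5404, -0.1833, 0.2464]
ee_rot: [-180.0, 0.0, 122.2]
force: [0.2, 0.6, -0.1]
grip_width: 0.529
gripper_force: 0.0
```

Call:
{"api": "play_rows", "payload": {"moves": [[0,0,0.982,0,0,0,45],[0,0,0.982,0,0,0,45],[0,0,0.982,0,0,0,45],[0,0,0.982,0,0,0,45],[0,0,0,0,0,0,45]]}}

```text
time: 12.63
ee_pos: [0.5404, -0.1831, 0.2463]
ee_rot: [-180.0, 0.0, 99.8]
force: [-0.7, -0.5, 0.7]
grip_width: 0.527
gripper_force: 0.0
```

```bash
python3 st.py
python3 - <<'E'
from h import *
a=capture("top");b=capture("side")
z=lambda im,x,y,w,h,k:cv2.resize(im[y:y+h,x:x+w],(w*k,h*k),interpolation=cv2.INTER_CUBIC)
w=np.hstack([z(a,300,115,90,120,5),z(b,350,155,70,120,5)])
cv2.imwrite("pics/z4.png",np.clip(w[:,:,::-1]*1.6,0,255).astype(np.uint8))
E
```

```text
{'time': 12.6333, 'ee_pos': [0.5404, -0.1831, 0.2463], 'ee_rot': [-179.9851, 0.0115, 99.7627], 'joint_positions': [-0.9797, 29.2351, 26.7904, 99.5281, -15.5776, 54.9457, 41.6602], 'grip_width': 0.5271, 'force': [-0.6641, -0.482, 0.7392], 'gripper_force': 0.0}
```

View pics/z4.png

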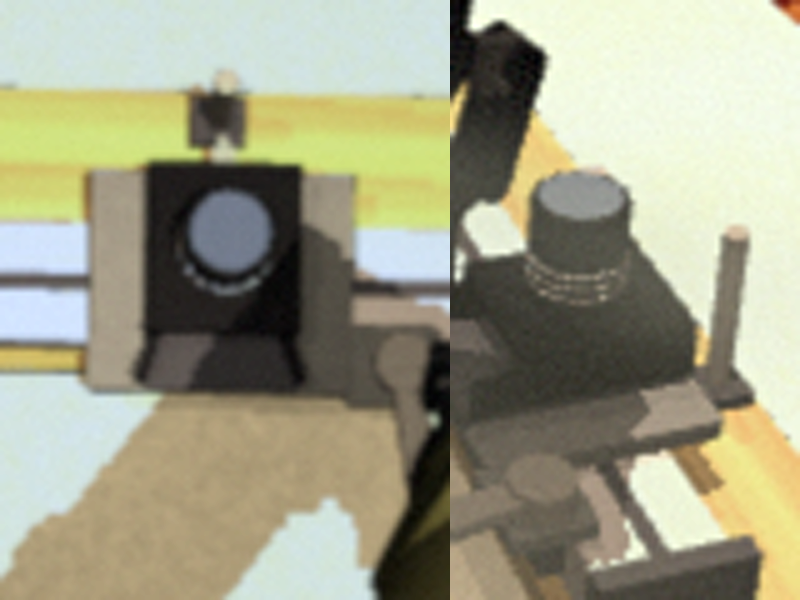

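The top view shows the pointer at px (344.4,145) next to the post foot, and the barrel at (346,161.4). I'll compute the offset.

Run:
```python
from h import *
R0=np.array([.6636,.0057]);a=np.radians(-1.24);M=np.array([[np.cos(a),np.sin(a)],[-np.sin(a),np.cos(a)]])
r=lambda u,v,z:np.round(M@(atz("top",300+u/5,115+v/5,z)[:2]-R0),4)
print("pointer",[r(222,150,z) for z in(.06,.075,.09)],"barrel",r(230,232,.1434))
print("post",r(227,80,.108),"foot",r(218,120,.022))
print("box",r(148,200,.09),r(301,200,.09), "plate L/R",r(88,200,.06),r(355,200,.06))
# post precise centroid: dark-bright
print(tri((300+230/5,115+232/5),(350+(585-450)/5,155+195/5)))
```

```text
pointer [array([ 0.0665, -0.0923]), array([ 0.0633, -0.0916]), array([ 0.0602, -0.0908])] barrel [ 0.0107 -0.0927]
post [ 0.0902 -0.0918] foot [ 0.09   -0.0918]
box [ 0.0349 -0.0557] [ 0.0365 -0.1293] plate L/R [ 0.04   -0.0265] [ 0.0428 -0.1584]
(array([ 0.6731, -0.0874,  0.1446]), 0.002)
```

Call:
{"api": "play_rows", "payload": {"moves": [[0,0,0,0,0,0.06,45],[0,0,0,0,0,0.06,45],[0,0,0,0,0,0.04,45],[0,0,0,0,0,0.016,45],[0,0,0,0,0,0,45]], "force": 40}}

```text
time: 13.15
ee_pos: [0.5396, -0.1829, 0.1567]
ee_rot: [-179.8, -0.1, 100.1]
force: [0.3, -0.1, 0.2]
grip_width: 0.527
gripper_force: 0.0
```

Call:
{"api": "play_rows", "payload": {"moves": [[0,0,0,0,0,0,10],[0,0,0,0,0,0,10],[0,0,0,0,0,0,10],[0,0,0,0,0,0,10],[0,0,0,0,0,0,10]]}}

```text
time: 13.57
ee_pos: [0.5408, -0.1838, 0.1599]
ee_rot: [179.9, 0.1, 100.0]
force: [-2.0, -0.4, 7.8]
grip_width: 0.195
gripper_force: 39.4
```

Call:
{"api": "play_rows", "payload": {"moves": [[0,0,0,0,0,0,10],[0,0,0,0,0,0,10],[0,0,-0.982,-0.0157,0.0008,0,10],[0,0,-0.982,-0.0157,0.0008,0,10],[0,0,-0.982,-0.0157,0.0008,0,10]]}}

```text
time: 13.98
ee_pos: [0.547, -0.2066, 0.1598]
ee_rot: [-180.0, 0.0, 117.1]
force: [-5.2, -1.4, 8.8]
grip_width: 0.201
gripper_force: 39.8
```

```bash
python3 st.py
```

```text
{'time': 13.9833, 'ee_pos': [0.547, -0.2066, 0.1598], 'ee_rot': [-179.9583, 0.0423, 117.1233], 'joint_positions': [6.6478, 35.181, 18.4895, 102.9231, -15.0769, 44.3105, 59.9672], 'grip_width': 0.2014, 'force': [-5.2438, -1.3732, 8.8278], 'gripper_force': 39.7546}
```

Call:
{"api": "play_rows", "payload": {"moves": [[0,0,-0.982,-0.0157,0.0008,0,10],[0,0,-0.982,-0.0157,0.0008,0,10],[0,0,-0.982,-0.0157,0.0008,0,10],[0,0,-0.982,-0.0157,0.0008,0,10],[0,0,-0.982,-0.0157,0.0008,0,10]]}}

```text
time: 14.4
ee_pos: [0.5715, -0.2378, 0.1599]
ee_rot: [-179.8, 0.0, 145.2]
force: [-8.4, -4.4, 8.3]
grip_width: 0.197
gripper_force: 39.9
```

Call:
{"api": "play_rows", "payload": {"moves": [[0,0,-0.982,-0.0157,0.0008,0,10],[0,0,-0.982,-0.0157,0.0008,0,10],[0,0,-0.982,-0.0157,0.0008,0,10],[0,0,-0.982,-0.0157,0.0008,0,10],[0,0,-0.982,-0.0157,0.0008,0,10]]}}

```text
time: 14.82
ee_pos: [0.6079, -0.2534, 0.16]
ee_rot: [-179.7, -0.1, 173.2]
force: [-7.3, -8.3, 6.3]
grip_width: 0.194
gripper_force: 39.8
```

Call:
{"api": "play_rows", "payload": {"moves": [[0,0,-0.982,-0.0157,0.0008,0,10],[0,0,-0.5,-0.008,0.0004,0,10],[0,0,0,0,0,0,10],[0,0,0,0,0,0,10],[0,0,0,0,0,0,10]]}}

```text
time: 15.23
ee_pos: [0.6179, -0.2541, 0.1598]
ee_rot: [-179.7, -0.3, -178.6]
force: [-12.9, -8.3, 10.9]
grip_width: 0.204
gripper_force: 40.2
```

```bash
python3 st.py
```

```text
{'time': 15.2333, 'ee_pos': [0.6179, -0.2541, 0.1598], 'ee_rot': [-179.6858, -0.3037, -178.6207], 'joint_positions': [20.1397, 40.0022, -0.0962, 88.9619, 0.5971, 51.2053, 111.0712], 'grip_width': 0.204, 'force': [-12.8676, -8.3361, 10.8907], 'gripper_force': 40.2107}
```

Call:
{"api": "play_rows", "payload": {"moves": [[0,0,0,0,0,0,45],[0,0,0,0,0,0,45],[0,0,0,0,0,0,45],[0,0,0,0,0,-0.07,45],[0,0,0,0,0,-0.07,85]]}}

```text
time: 15.65
ee_pos: [0.6211, -0.2478, 0.2269]
ee_rot: [179.9, -0.3, -178.3]
force: [1.6, 0.1, 1.1]
grip_width: 0.653
gripper_force: 0.0
```

Call:
{"api": "play_rows", "payload": {"moves": [[0,0,0,0,0,-0.04,85],[0,0,0.99,0,0,0,85],[0,0,0.99,0,0,0,85],[0,0,0.99,0,0,0,85],[0,0,0.99,0,0,0,85]]}}

```text
time: 16.07
ee_pos: [0.6222, -0.2482, 0.2487]
ee_rot: [180.0, 0.0, 158.7]
force: [0.1, -0.2, -0.6]
grip_width: 1.001
gripper_force: 0.0
```

Call:
{"api": "play_rows", "payload": {"moves": [[0,0,0.99,0,0,0,85],[0,0,0.99,0,0,0,85],[0,0,0.99,0,0,0,85],[0,0,0.99,0,0,0,85],[0,0,0.99,0,0,0,85]]}}

```text
time: 16.48
ee_pos: [0.6223, -0.2482, 0.2483]
ee_rot: [180.0, -0.0, 130.4]
force: [-0.6, 0.2, 0.2]
grip_width: 0.996
gripper_force: 0.0
```

Call:
{"api": "play_rows", "payload": {"moves": [[0,0,0.99,0,0,0,85],[0,0,0.99,0,0,0,85],[0,0,0.99,0,0,0,85],[0,0,0.99,0,0,0,85],[0,0,0.99,0,0,0,85]]}}

```text
time: 16.9
ee_pos: [0.6223, -0.2481, 0.2484]
ee_rot: [180.0, -0.0, 102.0]
force: [-0.3, 0.8, -0.4]
grip_width: 0.998
gripper_force: 0.0
```

```bash
python3 st.py
```

```text
{'time': 16.9, 'ee_pos': [0.6223, -0.2481, 0.2484], 'ee_rot': [179.9614, -0.0192, 102.0395], 'joint_positions': [7.7907, 36.7912, 21.4067, 83.3059, -14.3012, 62.5705, 43.953], 'grip_width': 0.9981, 'force': [-0.3087, 0.8207, -0.3808], 'gripper_force': 0.0}
```

Call:
{"api": "play_rows", "payload": {"moves": [[0,0,0.62,0,0,0,85],[0,0,0.61,0,0,0,85],[0,0,0,0.0772,-0.0188,0,85],[0,0,0,0.0772,-0.0188,0,85],[0,0,0,0.0772,-0.0188,0,85]]}}

```text
time: 17.32
ee_pos: [0.5829, -0.1347, 0.248]
ee_rot: [180.0, -0.0, 95.2]
force: [1.3, 1.8, 0.4]
grip_width: 0.995
gripper_force: 0.0
```

Call:
{"api": "play_rows", "payload": {"moves": [[0,0,0,0.0772,-0.0188,0,85],[0,0,0,0.0772,-0.0188,0,85],[0,0,0,0.0772,-0.0188,0,85],[0,0,0,0.0772,-0.0188,0,85],[0,0,0,0.0772,-0.0188,0,85]]}}

```text
time: 17.73
ee_pos: [0.5182, 0.0542, 0.2486]
ee_rot: [180.0, -0.0, 95.3]
force: [2.2, 0.3, 0.7]
grip_width: 0.994
gripper_force: 0.0
```

Call:
{"api": "play_rows", "payload": {"moves": [[0,0,0,0.0772,-0.0188,0,85],[0,0,0,0.0772,-0.0188,0,85],[0,0,0,0.0772,-0.0188,0,85],[0,0,0,0.0772,-0.0188,0,85],[0,0,0,0.0772,-0.0188,0,85]]}}

```text
time: 18.15
ee_pos: [0.4535, 0.2423, 0.2486]
ee_rot: [180.0, -0.1, 95.3]
force: [-0.1, -0.1, -0.0]
grip_width: 0.996
gripper_force: 0.0
```

```bash
python3 st.py
python3 - <<'E'
from h import *
R0=np.array([.6636,.0057]);a=np.radians(-1.24);M=np.array([[np.cos(a),np.sin(a)],[-np.sin(a),np.cos(a)]])
b=capture("side");a_=capture("top")
for n in("side","top"):
    for th in("carrier_mid","clamp"):
        o=outline_of(n,th)
        if o:
            r=o[0]["region"].astype(np.uint8);print(n,th,round(float(o[0]["score"]),2),np.round(cv2.boxPoints(cv2.minAreaRect(cv2.findNonZero(r))),1).tolist())
z=lambda im,x,y,w,h,k:cv2.resize(im[y:y+h,x:x+w],(w*k,h*k),interpolation=cv2.INTER_CUBIC)
w=np.hstack([z(b,225,135,60,90,5),z(a_,300,120,100,90,5)])
cv2.imwrite("pics/z5.png",np.clip(w[:,:,::-1]*1.6,0,255).astype(np.uint8))
E
```

```text
{'time': 18.15, 'ee_pos': [0.4535, 0.2423, 0.2486], 'ee_rot': [179.9614, -0.0512, 95.2687], 'joint_positions': [-47.6143, 23.9255, 24.1377, 107.5413, -12.3631, 51.0211, -12.2301], 'grip_width': 0.9955, 'force': [-0.1492, -0.1206, -0.046], 'gripper_force': 0.0}
side carrier_mid 0.72 [[397.8999938964844, 199.3000030517578], [409.8999938964844, 198.89999389648438], [411.1000061035156, 235.89999389648438], [399.20001220703125, 236.3000030517578]]
side clamp 0.67 [[357.5, 250.6999969482422], [375.5, 238.6999969482422], [399.20001220703125, 274.20001220703125], [381.20001220703125, 286.20001220703125]]
top carrier_mid 0.93 [[191.8000030517578, 246.3000030517578], [225.60000610351562, 242.3000030517578], [228.10000610351562, 264.20001220703125], [194.39999389648438, 268.1000061035156]]
top clamp 0.71 [[192.10000610351562, 245.60000610351562], [225.5, 242.39999389648438], [227.5, 263.70001220703125], [194.10000610351562, 266.79998779296875]]
```

View pics/z5.png

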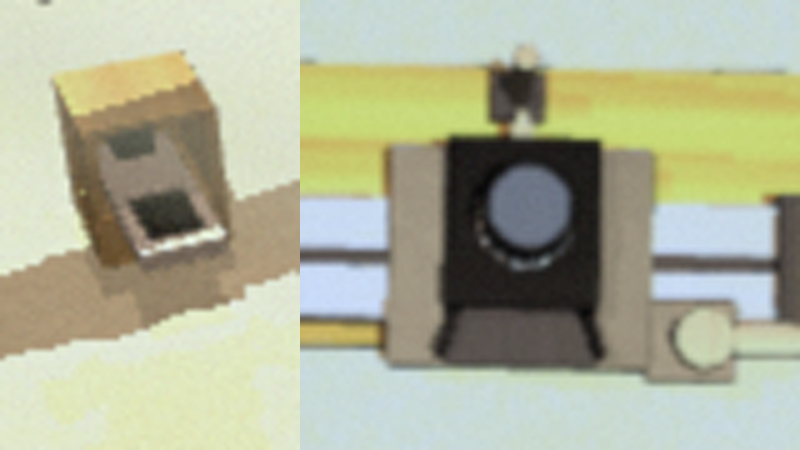

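Call:
{"api": "play_rows", "payload": {"moves": [[0,0,0,0,0.007,0.07,85],[0,0,0,0,0,0.07,85],[0,0,0,0,0,0.065,85],[0,0,0,0,0,0.05,85],[0,0,0,0,0,0.026,85]], "force": 90}}

```text
time: 18.87
ee_pos: [0.4579, 0.2376, 0.1052]
ee_rot: [-179.8, 0.1, 95.0]
force: [0.5, 0.2, -0.5]
grip_width: 0.994
gripper_force: 0.0
```

Call:
{"api": "play_rows", "payload": {"moves": [[0,0,0,0,0,0,85],[0,0,0,0,0,0,40],[0,0,0,0,0,0,40],[0,0,0,0,0,0,40],[0,0,0,0,0,0,40]]}}

```text
time: 19.28
ee_pos: [0.459, 0.2398, 0.1093]
ee_rot: [179.9, -0.0, 95.1]
force: [-0.5, -2.6, 6.5]
grip_width: 0.553
gripper_force: 90.9
```

Call:
{"api": "play_rows", "payload": {"moves": [[0,0,0,0,0,0,40],[0,0,0,0,0,0,40],[0,0,0,0,0,0,40],[0,0,0,0,0,0,40],[0,0,0,0,0,0,40]]}}

```text
time: 19.7
ee_pos: [0.459, 0.2398, 0.1094]
ee_rot: [179.9, -0.0, 95.1]
force: [-1.4, -1.9, 6.7]
grip_width: 0.546
gripper_force: 90.9
```

```bash
python3 st.py
```

```text
{'time': 19.7, 'ee_pos': [0.459, 0.2398, 0.1094], 'ee_rot': [179.8529, -0.0428, 95.1499], 'joint_positions': [-42.1234, 35.1571, 17.9665, 115.6363, -19.6074, 31.9033, -5.3263], 'grip_width': 0.5455, 'force': [-1.4173, -1.9036, 6.7414], 'gripper_force': 90.9048}
```

Call:
{"api": "play_rows", "payload": {"moves": [[0,0,0,-0.01,0,-0.002,40],[0,0,0,-0.02,0,-0.001,40],[0,0,0,-0.025,0,-0.001,40],[0,0,0,-0.025,0,0,40],[0,0,0,-0.025,0,0,40]]}}

```text
time: 20.12
ee_pos: [0.4629, 0.1858, 0.11]
ee_rot: [-180.0, 0.0, 95.1]
force: [0.4, -0.2, -0.5]
grip_width: 0.548
gripper_force: 91.9
```

Call:
{"api": "play_rows", "payload": {"moves": [[0,0,0,-0.025,0,0,40],[0,0,0,-0.025,0,0,40],[0,0,0,-0.025,0,0,40],[0,0,0,-0.025,0,0,40],[0,0,0,-0.01,0,0,40]]}}

```text
time: 20.53
ee_pos: [0.4677, 0.1293, 0.1099]
ee_rot: [-180.0, 0.1, 95.0]
force: [-0.6, 0.0, -1.8]
grip_width: 0.548
gripper_force: 92.0
```

```bash
python3 st.py
python3 - <<'E'
from h import *
b=capture("side");a_=capture("top")
z=lambda im,x,y,w,h,k:cv2.resize(im[y:y+h,x:x+w],(w*k,h*k),interpolation=cv2.INTER_CUBIC)
w=np.hstack([z(b,220,125,80,120,5),z(a_,150,220,130,120,3)[:, :390] if 0 else z(a_,165,215,80,120,5)])
cv2.imwrite("pics/z6.png",np.clip(w[:,:,::-1]*1.6,0,255).astype(np.uint8))
E
```

```text
{'time': 20.5333, 'ee_pos': [0.4677, 0.1293, 0.1099], 'ee_rot': [-179.9591, 0.0892, 94.9741], 'joint_positions': [-29.367, 33.138, 16.3051, 120.2404, -18.2906, 28.9882, 5.5049], 'grip_width': 0.5481, 'force': [-0.5863, 0.0386, -1.753], 'gripper_force': 92.0422}
```

View pics/z6.png

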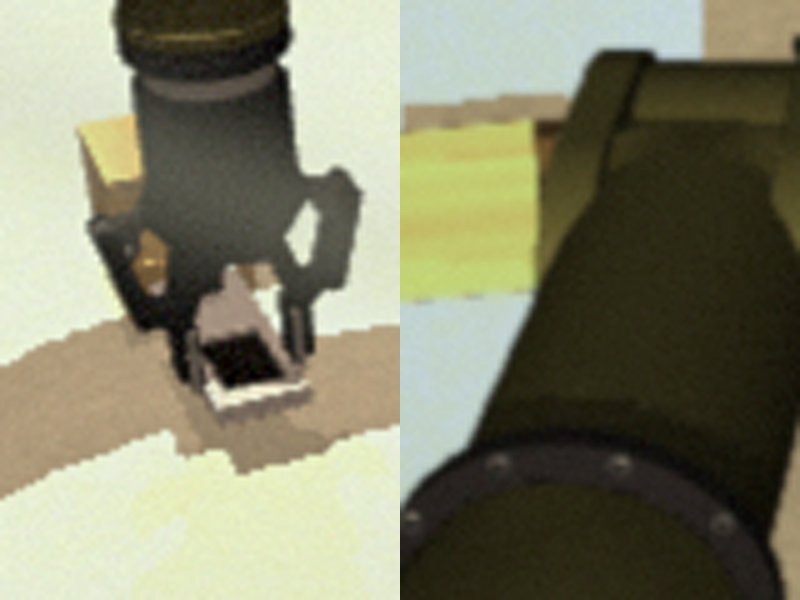

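Call:
{"api": "play_rows", "payload": {"moves": [[0,0,0,-0.02,0,-0.04,40],[0,0,-0.975,0,0,0,40],[0,0,-0.975,0,0,0,40],[0,0,-0.975,0,0,0,40],[0,0,-0.975,0,0,0,40]]}}

```text
time: 21.05
ee_pos: [0.4686, 0.1235, 0.1299]
ee_rot: [180.0, -0.0, 117.9]
force: [0.2, -0.8, -1.6]
grip_width: 0.548
gripper_force: 92.6
```

Call:
{"api": "play_rows", "payload": {"moves": [[0,0,-0.975,0,0,0,40],[0,0,-0.975,0,0,0,40],[0,0,-0.975,0,0,0,40],[0,0,-0.975,0,0,0,40],[0,0,-0.975,0,0,0,40]]}}

```text
time: 21.47
ee_pos: [0.4685, 0.1235, 0.1298]
ee_rot: [180.0, -0.0, 145.8]
force: [0.2, 0.8, -1.5]
grip_width: 0.549
gripper_force: 92.6
```

Call:
{"api": "play_rows", "payload": {"moves": [[0,0,-0.975,0,0,0,40],[0,0,-0.975,0,0,0,40],[0,0,-0.975,0,0,0,40],[0,0,-0.975,0,0,0,40],[0,0,-0.975,0,0,0,40]]}}

```text
time: 21.88
ee_pos: [0.4686, 0.1234, 0.1298]
ee_rot: [180.0, -0.0, 173.7]
force: [-0.3, 0.4, -2.2]
grip_width: 0.55
gripper_force: 92.6
```

Call:
{"api": "play_rows", "payload": {"moves": [[0,0,-0.975,0,0,0,40],[0,0,0,-0.03,-0.06,0,40],[0,0,0,-0.03,-0.06,0,40],[0,0,0,-0.03,-0.06,0,40],[0,0,0,-0.03,-0.06,0,40]]}}

```text
time: 22.3
ee_pos: [0.5271, 0.0012, 0.1299]
ee_rot: [180.0, -0.0, 179.1]
force: [0.1, 0.8, -2.3]
grip_width: 0.545
gripper_force: 92.7
```

```bash
python3 st.py
```

```text
{'time': 22.3, 'ee_pos': [0.5271, 0.0012, 0.1299], 'ee_rot': [179.9823, -0.0043, 179.0622], 'joint_positions': [2.9886, 32.5882, -8.6334, 112.9762, 8.0713, 35.0013, 78.1345], 'grip_width': 0.5447, 'force': [0.1075, 0.7745, -2.3101], 'gripper_force': 92.6695}
```

Call:
{"api": "play_rows", "payload": {"moves": [[0,0,0,0,0,0.04,40],[0,0,0,0,0,0.03,40],[0,0,0,0,0,0.02,40],[0,0,0,0,0,0.01,40],[0,0,0,0,0,0.002,40]]}}

```text
time: 22.72
ee_pos: [0.526, 0.0027, 0.078]
ee_rot: [180.0, -0.1, 179.1]
force: [-1.1, -0.1, -1.8]
grip_width: 0.552
gripper_force: 92.6
```

Call:
{"api": "play_rows", "payload": {"moves": [[0,0,0,0,0,0.003,40],[0,0,0,0,0,0.003,40],[0,0,0,0,0,0.002,40],[0,0,0,0,0,0,40],[0,0,0,0,0,0,40]]}}

```text
time: 23.13
ee_pos: [0.5269, 0.0025, 0.0762]
ee_rot: [180.0, 0.1, 179.0]
force: [-2.1, 1.2, 6.4]
grip_width: 0.545
gripper_force: 93.6
```

```bash
python3 st.py
```

```text
{'time': 23.1333, 'ee_pos': [0.5269, 0.0025, 0.0762], 'ee_rot': [179.9852, 0.0876, 179.0155], 'joint_positions': [1.7954, 37.5119, -7.1826, 115.3108, 9.4346, 27.6256, 76.7339], 'grip_width': 0.5452, 'force': [-2.1333, 1.1929, 6.4442], 'gripper_force': 93.6201}
```

Call:
{"api": "play_rows", "payload": {"moves": [[0,0,0,0,0,0,75],[0,0,0,0,0,0,75],[0,0,0,0,0,0,75],[0,0,0,0,0,-0.05,75],[0,0,0,0,0,-0.07,60]]}}

```text
time: 23.55
ee_pos: [0.525, 0.0019, 0.1332]
ee_rot: [-180.0, -0.3, 179.0]
force: [1.2, 0.6, -0.3]
grip_width: 0.757
gripper_force: 0.0
```

Call:
{"api": "play_rows", "payload": {"moves": [[0,0,0,0,0,-0.05,60],[0,0,0,0,0,-0.05,60],[0,0,0,0.07,0,0,60],[0,0,0,0.07,0,0,60],[0,0,0,0.03,0,0,60]]}}

```text
time: 23.97
ee_pos: [0.4374, 0.0032, 0.1851]
ee_rot: [-180.0, -0.2, 179.0]
force: [-0.6, -0.1, -0.6]
grip_width: 0.7
gripper_force: 0.0
```

```bash
python3 st.py
python3 - <<'E'
from h import *
b=capture("side");a_=capture("top")
for n in("side","top"):
    for th in("carrier_mid","lug"):
        o=outline_of(n,th)
        for d in o[:1]:
            r=d["region"].astype(np.uint8);print(n,th,round(float(d["score"]),2),np.round(cv2.boxPoints(cv2.minAreaRect(cv2.findNonZero(r))),1).tolist())
print([proj("side",p) for p in((.567,.0,.012),(.441,.0025,.040))],proj("top",(.567,0,.012)))
z=lambda im,x,y,w,h,k:cv2.resize(im[y:y+h,x:x+w],(w*k,h*k),interpolation=cv2.INTER_CUBIC)
w=np.hstack([z(b,240,150,100,120,4),z(a_,250,170,100,120,4)])
cv2.imwrite("pics/z7.png",np.clip(w[:,:,::-1]*1.6,0,255).astype(np.uint8))
E
```

```text
{'time': 23.9667, 'ee_pos': [0.4374, 0.0032, 0.1851], 'ee_rot': [-179.9564, -0.1641, 178.9799], 'joint_positions': [3.8674, 21.8039, -10.18, 122.3124, 6.3725, 36.5335, 78.243], 'grip_width': 0.7003, 'force': [-0.5932, -0.0739, -0.6271], 'gripper_force': 0.0}
side carrier_mid 0.94 [[256.8999938964844, 229.0], [315.79998779296875, 217.5], [320.20001220703125, 240.0], [261.20001220703125, 251.5]]
side lug 0.92 [[256.70001220703125, 229.1999969482422], [314.1000061035156, 218.1999969482422], [318.3999938964844, 240.10000610351562], [260.8999938964844, 251.1999969482422]]
top carrier_mid 0.96 [[298.0, 214.0], [317.0, 214.0], [317.0, 244.0], [298.0, 244.0]]
top lug 0.76 [[299.0, 214.0], [317.0, 214.0], [317.0, 243.0], [299.0, 243.0]]
[array([319.1, 228.6]), array([267. , 229.2])] [309.1 211.3]
```

View pics/z7.png

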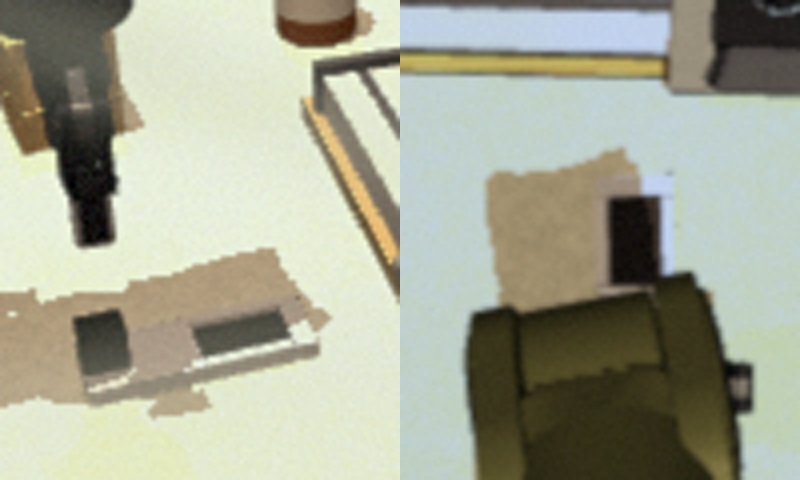

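Run:
```python
from h import *
print("window end top",atz("top",308.9,213.6,.012), atz("top",299.2,213.6,.012),atz("top",318.5,213.6,.012))
a,b=atz("side",240+90/4,150+404/4,0),atz("side",240+318/4,150+353/4,0);print("near bottom edge",a,b,b-a)
a,b=atz("side",240+86/4,150+380/4,.012),atz("side",240+318/4,150+338/4,.012);print("near top edge",a,b,b-a)
c=np.array([.441,.0025])
for p in((.440,.003),):
  for dx,dy in((-.014,-.012),(.014,-.012),(.014,.012),(-.014,.012)):
    for z in(.012,.040): print(dx,dy,z,(proj("side",(p[0]+dx,p[1]+dy,z))-[240,150])*4)
```

```text
window end top [5.612e-01 5.000e-04 1.200e-02] [0.5612 0.0251 0.012 ] [ 0.5613 -0.0239  0.012 ]
near bottom edge [ 0.4218 -0.0238  0.    ] [ 0.5611 -0.0218  0.    ] [0.1393 0.002  0.    ]
near top edge [ 0.422  -0.0161  0.012 ] [ 0.5613 -0.0223  0.012 ] [ 0.1393 -0.0062  0.    ]
-0.014 -0.012 0.012 [ 90.8 370.8]
-0.014 -0.012 0.04 [ 85.2 333.6]
0.014 -0.012 0.012 [138.  361.2]
0.014 -0.012 0.04 [133.6 324. ]
0.014 0.012 0.012 [130.8 336.8]
0.014 0.012 0.04 [126. 300.]
-0.014 0.012 0.012 [ 84.4 346. ]
-0.014 0.012 0.04 [ 79.2 309.2]
```

Call:
{"api": "play_rows", "payload": {"moves": [[0,0,0,0.004,-0.002,0.06,60],[0,0,0,0,0,0.06,60],[0,0,0,0,0,0.04,60],[0,0,0,0,0,0.025,60],[0,0,0,0,0,0.01,60]], "force": 80}}

```text
time: 24.68
ee_pos: [0.4398, 0.0026, 0.0853]
ee_rot: [-180.0, -0.1, 179.0]
force: [0.3, 0.4, 0.5]
grip_width: 0.701
gripper_force: 0.0
```

Call:
{"api": "play_rows", "payload": {"moves": [[0,0,0,0,0,0,60],[0,0,0,0,0,0,15],[0,0,0,0,0,0,15],[0,0,0,0,0,0,15],[0,0,0,0,0,0,15]]}}

```text
time: 25.1
ee_pos: [0.4402, 0.0024, 0.0885]
ee_rot: [-180.0, 0.1, 179.0]
force: [-0.9, 0.1, 5.3]
grip_width: 0.268
gripper_force: 78.6
```

Call:
{"api": "play_rows", "payload": {"moves": [[0,0,0,0,0,0,15],[0,0,0,0,0,0,15],[0,0,0,0,0,0,15],[0,0,0,0,0,0,15],[0,0,0,0,0,0,15]]}}

```text
time: 25.52
ee_pos: [0.4402, 0.0024, 0.0885]
ee_rot: [180.0, 0.1, 179.0]
force: [-0.1, 0.1, 6.3]
grip_width: 0.266
gripper_force: 78.8
```

```bash
python3 st.py
```

```text
{'time': 25.5167, 'ee_pos': [0.4402, 0.0024, 0.0885], 'ee_rot': [179.9993, 0.1315, 178.9777], 'joint_positions': [1.116, 32.0937, -6.7006, 127.6518, 10.1842, 20.5977, 74.8724], 'grip_width': 0.2661, 'force': [-0.1488, 0.0638, 6.3096], 'gripper_force': 78.7889}
```

Call:
{"api": "play_rows", "payload": {"moves": [[0,0,0.04,0,0,-0.03,15],[0,0,0,0,0,-0.04,15],[0,0,0,0,0,-0.04,15],[0,0,0,0,0,-0.029,15],[0,0,0,0,0,0,15]]}}

```text
time: 25.93
ee_pos: [0.4408, 0.0024, 0.1598]
ee_rot: [180.0, 0.3, 178.7]
force: [1.4, 0.6, -1.5]
grip_width: 0.264
gripper_force: 78.5
```

Call:
{"api": "play_rows", "payload": {"moves": [[0,0,0,-0.011,-0.034,0,15],[0,0,0,-0.011,-0.034,0,15],[0,0,0,-0.011,-0.034,0,15],[0,0,0,-0.011,-0.034,0,15],[0,0,0,-0.011,-0.034,0,15]]}}

```text
time: 26.35
ee_pos: [0.4651, -0.084, 0.1566]
ee_rot: [-180.0, -0.0, 178.8]
force: [0.1, -0.9, -1.2]
grip_width: 0.266
gripper_force: 78.5
```

Call:
{"api": "play_rows", "payload": {"moves": [[0,0,0,0,0,0,15],[0,0,0,0,0,0,15],[0,0,0,0,0,0,15],[0,0,0,0,0,0,15],[0,0,0,0,0,0,15]]}}

```text
time: 26.77
ee_pos: [0.465, -0.0822, 0.1568]
ee_rot: [180.0, -0.0, 178.8]
force: [0.4, 0.9, -2.1]
grip_width: 0.267
gripper_force: 78.6
```

```bash
python3 st.py
python3 - <<'E'
from h import *
b=capture("side");a_=capture("top")
z=lambda im,x,y,w,h,k:cv2.resize(im[y:y+h,x:x+w],(w*k,h*k),interpolation=cv2.INTER_CUBIC)
w=np.hstack([z(b,280,170,100,100,4),z(a_,300,140,100,100,4)])
cv2.imwrite("pics/z8.png",np.clip(w[:,:,::-1]*1.6,0,255).astype(np.uint8))
E
```

```text
{'time': 26.7667, 'ee_pos': [0.465, -0.0822, 0.1568], 'ee_rot': [179.9814, -0.0189, 178.8387], 'joint_positions': [14.1689, 26.7531, -10.0786, 119.439, 7.9754, 34.4439, 87.3967], 'grip_width': 0.2666, 'force': [0.443, 0.9343, -2.1323], 'gripper_force': 78.6236}
```

View pics/z8.png

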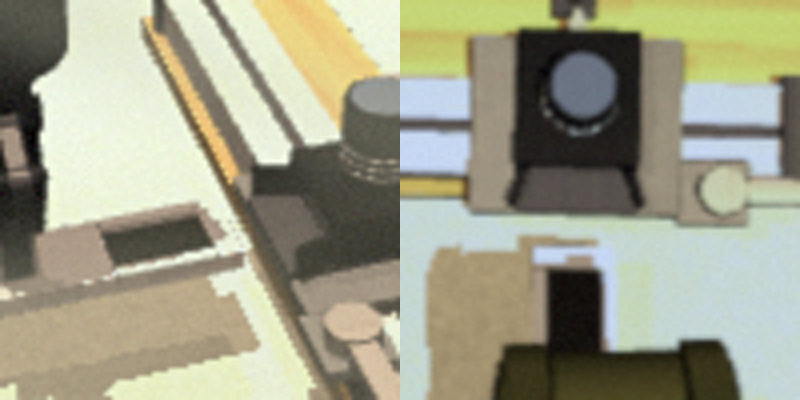

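Carrier held level in front of the gate (window end mid at about px (343.8,201.8) in top); lever locked, pointer at the post. Checking lateral alignment numerically.

Run:
```python
from h import *
R0=np.array([.6636,.0057]);a=np.radians(-1.24);M=np.array([[np.cos(a),np.sin(a)],[-np.sin(a),np.cos(a)]])
r=lambda u,v,z:np.round(M@(atz("top",300+(u-400)/4,140+v/4,z)[:2]-R0),4)
print("carrier end",r(533,247,.08),r(617,247,.08))
print("sill front",r(508,206,.066),r(643,209,.066),"mouth/roof front",r(517,165,.0934),r(640,167,.0934),"cheek tops?",r(520,165,.0934))
print("plate",r(470,150,.06),r(683,150,.06))
print("carrier side end bottom corner near",tri((300+(617-400)/4,140+247/4),(280+241/4,170+247/4)))
print("sill near front corner side", [atz("side",280+288/4,170+284/4,z) for z in(.06,.066)])
```

```text
carrier end [-0.077  -0.0669] [-0.0759 -0.1175]
sill front [-0.0509 -0.0515] [-0.0509 -0.1339] mouth/roof front [-0.0292 -0.056 ] [-0.0288 -0.1296] cheek tops? [-0.0292 -0.0578]
plate [-0.016  -0.0276] [-0.0132 -0.1585]
carrier side end bottom corner near (array([ 0.5842, -0.1098,  0.0814]), 0.0018)
sill near front corner side [array([ 0.6057, -0.1224,  0.06  ]), array([ 0.6031, -0.129 ,  0.066 ])]
```

Call:
{"api": "play_rows", "payload": {"moves": [[0,0,0,-0.012,-0.001,-0.003,15],[0,0,0,-0.016,0,0,15],[0,0,0,-0.016,0,0,15],[0,0,0,-0.016,0,0,15],[0,0,0,-0.016,0,0,15]]}}

```text
time: 27.28
ee_pos: [0.5044, -0.0844, 0.1584]
ee_rot: [180.0, 0.0, 178.8]
force: [-1.0, 0.6, -1.5]
grip_width: 0.261
gripper_force: 78.6
```

Call:
{"api": "play_rows", "payload": {"moves": [[0,0,0,-0.012,0,0,15],[0,0,0,-0.012,0,0,15],[0,0,0,-0.012,0,0,15],[0,0,0,-0.012,0,0,15],[0,0,0,0,0,0,15]]}}

```text
time: 27.7
ee_pos: [0.5285, -0.085, 0.1584]
ee_rot: [180.0, 0.1, 178.8]
force: [0.3, 0.5, -1.3]
grip_width: 0.265
gripper_force: 78.6
```

```bash
python3 st.py
```

```text
{'time': 27.7, 'ee_pos': [0.5285, -0.085, 0.1584], 'ee_rot': [179.9936, 0.0643, 178.7547], 'joint_positions': [13.1813, 30.7125, -9.9426, 110.2999, 7.9404, 39.5736, 87.2348], 'grip_width': 0.2648, 'force': [0.2839, 0.5485, -1.2807], 'gripper_force': 78.6184}
```

Call:
{"api": "play_rows", "payload": {"moves": [[0,0,0,-0.014,0.001,0,15],[0,0,0,-0.014,0,0,15],[0,0,0,-0.014,0,0,15],[0,0,0,-0.014,0,0,15],[0,0,0,-0.012,0,0,15]]}}

```text
time: 28.12
ee_pos: [0.5622, -0.0852, 0.1584]
ee_rot: [-180.0, 0.0, 178.8]
force: [-0.4, -0.1, -0.9]
grip_width: 0.268
gripper_force: 78.6
```

Call:
{"api": "play_rows", "payload": {"moves": [[0,0,0,-0.008,0,0,15],[0,0,0,-0.008,0,0,15],[0,0,0,-0.008,0,0,15],[0,0,0,-0.006,0,0,15],[0,0,0,0,0,0,15]]}}

```text
time: 28.53
ee_pos: [0.5768, -0.0855, 0.1584]
ee_rot: [180.0, 0.0, 178.8]
force: [1.1, -0.1, -2.2]
grip_width: 0.268
gripper_force: 78.6
```

```bash
python3 st.py
```

```text
{'time': 28.5333, 'ee_pos': [0.5768, -0.0855, 0.1584], 'ee_rot': [179.9969, 0.0278, 178.7526], 'joint_positions': [12.3067, 33.9849, -9.8224, 103.0294, 7.9379, 43.6245, 87.1288], 'grip_width': 0.268, 'force': [1.0574, -0.0601, -2.1905], 'gripper_force': 78.6194}
```

Call:
{"api": "play_rows", "payload": {"moves": [[0,0,0,-0.004,0,0,15],[0,0,0,-0.004,0,0,15],[0,0,0,-0.004,0,0,15],[0,0,0,-0.003,0,0,15],[0,0,0,0,0,0,15]]}}

```text
time: 28.95
ee_pos: [0.5841, -0.0857, 0.1584]
ee_rot: [-180.0, 0.0, 178.8]
force: [-0.1, 0.2, -1.5]
grip_width: 0.263
gripper_force: 78.6
```

Call:
{"api": "play_rows", "payload": {"moves": [[0,0,0,-0.003,0,0,15],[0,0,0,-0.003,0,0,15],[0,0,0,-0.002,0,0,15],[0,0,0,0,0,0,15],[0,0,0,0,0,0,15]]}}

```text
time: 29.37
ee_pos: [0.5866, -0.0857, 0.158]
ee_rot: [180.0, -0.2, 178.7]
force: [-4.7, 0.4, -0.7]
grip_width: 0.265
gripper_force: 78.6
```

```bash
python3 st.py
```

```text
{'time': 29.3667, 'ee_pos': [0.5866, -0.0857, 0.158], 'ee_rot': [179.9957, -0.1542, 178.7465], 'joint_positions': [12.1279, 34.758, -9.7925, 101.3896, 7.9316, 44.6756, 87.1307], 'grip_width': 0.2648, 'force': [-4.6568, 0.4063, -0.6887], 'gripper_force': 78.6345}
```

Call:
{"api": "play_rows", "payload": {"moves": [[0,0,0,0,0,0.002,15],[0,0,0,0,0,0.002,15],[0,0,0,0,0,0.002,15],[0,0,0,0,0,0,15],[0,0,0,0,0,0,15]]}}

```text
time: 29.78
ee_pos: [0.5865, -0.0858, 0.156]
ee_rot: [-180.0, -0.1, 178.7]
force: [-9.6, 1.4, 9.3]
grip_width: 0.265
gripper_force: 79.9
```

```bash
python3 st.py
```

```text
{'time': 29.7833, 'ee_pos': [0.5865, -0.0858, 0.156], 'ee_rot': [-179.9911, -0.1255, 178.7375], 'joint_positions': [12.1, 34.8766, -9.7533, 101.5398, 7.9828, 44.3783, 87.0749], 'grip_width': 0.2649, 'force': [-9.5632, 1.3813, 9.2666], 'gripper_force': 79.9222}
```

Call:
{"api": "play_rows", "payload": {"moves": [[0,0,0,0,0,0,50],[0,0,0,0,0,0,50],[0,0,0,0,0,0,50],[0,0,0,0,0,0,50],[0,0,0,0,0,-0.03,50]]}}

```text
time: 30.2
ee_pos: [0.5868, -0.0857, 0.1682]
ee_rot: [180.0, -0.2, 178.8]
force: [-0.4, -0.2, 0.4]
grip_width: 0.586
gripper_force: 0.0
```

Call:
{"api": "play_rows", "payload": {"moves": [[0,0,0,0,0,-0.06,50],[0,0,0,0,0,-0.07,50],[0,0,0,0,0,-0.07,50],[0,0,0,0.07,0,0,50],[0,0,0,0.07,0,0,50]]}}

```text
time: 30.62
ee_pos: [0.5197, -0.0841, 0.2725]
ee_rot: [-180.0, 0.4, 178.8]
force: [0.2, -0.2, -1.2]
grip_width: 0.589
gripper_force: 0.0
```

Call:
{"api": "play_rows", "payload": {"moves": [[0,0,0,0,0.08,0,50],[0,0,0,0,0.08,0,50],[0,0,0,0,0.08,0,50],[0,0,0,0,0.08,0,50],[0,0,0,0,0.08,0,50]]}}

```text
time: 31.03
ee_pos: [0.5222, 0.1174, 0.2707]
ee_rot: [180.0, 0.1, 178.7]
force: [0.9, -0.4, -0.3]
grip_width: 0.584
gripper_force: 0.0
```

```bash
python3 st.py
python3 - <<'E'
from h import *
R0=np.array([.6636,.0057]);a=np.radians(-1.24);M=np.array([[np.cos(a),np.sin(a)],[-np.sin(a),np.cos(a)]])
t=capture("top");s=capture("side")
for n in("top","side"):
  for th in("lug","carrier_mid","carriage","clamp","filmcan_mid","bottle_mid","beaker_mid"):
    o=outline_of(n,th);print(n,th,[(round(float(d["score"]),2),np.round(d["box"],1).tolist()) for d in o[:1]])
g=cv2.cvtColor(t,cv2.COLOR_RGB2GRAY)
W=lambda x,y,z:proj("top",np.r_[R0+M.T@np.array([x,y]),z])
print("exp rear end top edge",W(-.094,-.0925,.079),"lug top corners",W(-.094,-.0805,.107),W(-.066,-.1045,.107))
c=int(W(-.094,-.0925,.1)[0]);print(c,g[185:225,c].tolist()); 
r=int(W(-.08,-.09,.107)[1]);print(r,g[r,c-25:c+25].tolist())
E
```

```text
{'time': 31.0333, 'ee_pos': [0.5222, 0.1174, 0.2707], 'ee_rot': [179.9813, 0.0737, 178.7155], 'joint_positions': [-5.7553, 22.9296, -13.698, 102.4668, 6.4531, 55.2855, 66.6299], 'grip_width': 0.5841, 'force': [0.8536, -0.3898, -0.3145], 'gripper_force': 0.0}
top lug [(0.74, [344.1, 196.2, 22.5, 28.0])]
top carrier_mid [(0.67, [343.2, 192.2, 21.0, 28.3])]
top carriage [(0.62, [366.8, 169.6, 100.7, 52.7])]
top clamp [(0.73, [400.4, 187.8, 43.4, 12.4])]
top filmcan_mid [(0.81, [435.2, 268.9, 50.8, 46.8])]
top bottle_mid [(0.59, [146.7, 162.9, 48.2, 35.8])]
top beaker_mid [(0.95, [476.1, 205.7, 42.7, 33.4])]
side lug [(0.97, [343.6, 224.2, 32.5, 27.3])]
side carrier_mid [(0.6, [343.3, 224.8, 32.6, 31.0])]
side carriage [(0.61, [372.5, 237.4, 66.8, 96.1])]
side clamp [(0.75, [375.9, 265.8, 36.9, 35.4])]
side filmcan_mid [(0.88, [290.2, 357.4, 73.9, 78.5])]
side bottle_mid [(0.81, [317.6, 133.9, 22.3, 56.2])]
side beaker_mid []
exp rear end top edge [343.7 209.1] lug top corners [339.2 208. ] [349.6 196.4]
344 [137, 136, 138, 136, 137, 138, 136, 136, 138, 135, 128, 96, 33, 17, 19, 22, 21, 21, 21, 22, 23, 25, 22, 26, 80, 129, 132, 133, 135, 134, 133, 134, 134, 134, 134, 134, 133, 133, 134, 133]
202 [135, 135, 134, 133, 135, 134, 134, 134, 133, 135, 134, 118, 101, 94, 88, 111, 133, 136, 135, 115, 69, 28, 20, 21, 21, 21, 23, 21, 22, 23, 36, 98, 132, 137, 135, 132, 131, 132, 132, 133, 134, 132, 132, 133, 133, 134, 134, 135, 133, 134]
```

```bash
python3 -c "
from rig import *
print(finish_job())"
```

```text
the job is handed in; nothing more can be done
None
```

The job was handed in at about 31 s of the 72 s limit: the carriage is locked with its pointer within about 1 mm of the tall post's middle, the film carrier was fed into the gate until it met the back stop, and the film can, bottle and beaker were left alone.

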